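# Roll a round busbar into the V-block and up to its stop

### The job

Roll the round aluminium bar across the desk by pushing its side with the fingers, up the ramp of the V-block until it drops into the groove, then push it along the groove by its near end until its far end is against the end stop. Do not pick the bar up, keep it lying flat on what it rolls on, and leave everything else on the desk where it is. Finish clear of everything.

Things in the scene. Friction and masses are not known exactly. Their poses are not given: they have to be found in the camera images.
- bar: round aluminium bar lying on the desk, 32 mm diameter, 170 mm long, about 0.4 kg. Origin on its axis at mid-length, x along the bar; y and z turn as it rolls. It starts on the ramp's side of the V-block, 170 to 250 mm from the groove, up to 0.2 rad askew, its far end short of the stop. Smooth (friction about 0.35); rolls under a light push, soon stops when left, rolls back on the ramp.
- vblock: dark steel V-block fixed to the desk, ramp and groove 165 mm long (x = -85 to 80 mm). Origin at desk level under the groove's bottom line; x along the groove to the stop, y across it, the way the bar is rolled, z up. 90 degree V groove, bottom at y = 0, 1 mm high; far flank rises to 25 mm at y = 24 mm, block 25 mm high to y = 40 mm.
- crest (a point): middle of the ramp's top edge, at y = -13 mm of the V-block, 14 mm above the desk. The ramp is a plane that rises to it from the desk at y = -88 mm; behind it the groove falls at 45 degrees.
- seat (a point): where the middle of the bar's axis must come to rest, against the stop: x = -5 mm, y = 0, z = 23.6 mm of the V-block. The bar's near end then overhangs the block's open end by 5 mm. Sliding the bar along the groove takes about 1 to 3 N.
- stop (a point): centre of the face that the bar's far end must touch, x = 80 mm, y = 0, z = 23.6 mm of the V-block: the end stop, a bright steel plate 10 mm thick, from y = -8 to 40 mm, 44 mm high.
- contactor: black and white contactor, 75 x 45 x 80 mm high; origin under its centre (bystander)
- meter: green and yellow clamp meter lying flat, 212 x 70 x 36 mm, long along its x; origin near its middle, at desk level (bystander)
- calculator: grey calculator, 155 x 80 x 16 mm, long along its x; origin under its centre (bystander)
- stub: short copper rod standing upright, 20 mm diameter, 50 mm high; origin under its centre (bystander)
- mug: white mug, 76 mm wide, 85 mm high, handle at its +y; origin under its centre (bystander)
- screwdriver: screwdriver with orange handle lying flat along its x (bystander)
- carton: small cardboard carton, 60 x 90 x 45 mm; origin under its centre (bystander)
Mind the look-alikes: they are no part of the job. Several things look just like the bar: the one meant starts nearest to the robot's base.

How it is judged (in metres and radians):
On the way, in this order (a step that is already met when the one before it is completed fails the run):
1. the bar has rolled through about half a turn on its way to the groove (angle between bar's own z axis and vertical above 2.4 rad and y of bar in the frame of vblock below -0.013 m), for 0.02 s.
2. the bar lies in the groove (y of bar in the frame of vblock between -0.003 and 0.003 m and z of bar in the frame of vblock between 0.0205 and 0.0265 m and x of bar in the frame of vblock above -0.1 m and angle between the x axis of bar and the x axis of vblock, either way round below 0.035 rad), for 0.2 s.
At the end, for the whole second after the job is handed in: The bar lies at rest in the groove (axis within 3 mm of its place across and in height, within 2 degrees of parallel) with its far end within 3 mm of the end stop (y of bar in the frame of vblock between -0.003 and 0.003 m and z of bar in the frame of vblock between 0.0205 and 0.0265 m and angle between the x axis of bar and the x axis of vblock, either way round below 0.035 rad and x of bar in the frame of vblock between -0.008 and -0.003 m and linear speed of bar below 0.01 m/s); the robot touches nothing.
It fails at once if the bar is lifted off the desk (axis more than 8 mm above its rolling height before the ramp, or 10 mm above its height on the crest) ((y of bar in the frame of vblock below -0.105 m and height (world z) of bar above 0.024 m) or height (world z) of bar above 0.04 m).
It fails at once if one end of the bar is raised (more than 0.2 rad out of level) (angle between bar's own x axis and vertical below 1.37 rad or angle between bar's own x axis and vertical above 1.77 rad).
It fails at once if another thing on the desk is moved by more than 15 mm (distance of any of contactor, meter, calculator, stub, mug, screwdriver, carton from where it was at the start of the episode above 0.015 m).
It also fails if it takes over 54 s, if anything falls off the work surface, if the arm or the gripper's body presses on something with over 40 N, if the wrist force passes 120 N, or if a joint passes its speed limit or range.

### The arm

A 6-joint arm with a two-finger parallel gripper is mounted at the origin on the work surface. World frame = base frame: x ahead of the robot, y to its left, z up, the work surface at z = 0. Lengths are in m, angles in degrees, forces in N, time in s.
With the tool pointing down it reaches from about 0.4 to 0.825 m from the base axis. Payload 7 kg.
Tool frame: the origin (TCP) lies at the very end of the fingers, on their centre line; the grasp point (between the pads) lies 19 mm behind it (ctrl.grip_point_offset is the distance from the TCP to the grasp point, in m); x points along the fingers, z is the direction in which the jaws open and shut, and the axes are right-handed (so a half turn about x gives the same grasp; the last joint's range is limited). The gripper opens to 88 mm and grips with 3 to 60 N. Pads are 19 mm wide; open, the fingers measure 130 mm over their backs; the gripper's body (78 mm by 193 mm) begins 47 mm behind the grasp point.
Start: joints at [-56.66, 20.546, 0.682, 0, -70.136, -16.507], TCP at [0.195, -0.646, 0.227] pointing down, gripper open.
Joint ranges: [-176.03, 176.03], [-82.01, 121.73], [-58.28, 71.71], [-173.87, 95.51], [-174.79, -0.11], [-173.66, 173.66]. Speed limits (degrees/s): [136.94, 136.94, 172.46, 180, 180, 180].

### API

Orientations are given as [roll, pitch, yaw] about the fixed x, y, z axes, in that order (R = Rz(yaw) Ry(pitch) Rx(roll)).
In Python, from plant import get_obs, snapshot, calibration, close_job, ctrl gives the robot as it stands.
- The arm moves only by the tool move_arm, never from a script. Its argument "commands" is a list that holds one entry, the list of rows, each a list of 4 numbers: the shift along the tool's x, y, z in cm, then the turn about the tool's x in rad. In form: [[[dx, dy, dz, spin], ...]]. A call has 1 to 8 rows; each row shifts and turns the commanded pose from where the row before left it, along the tool's axes as they then stand; what a row does not reach is not made up. A row lasts 1/10 s, in which the tool goes at most 50 mm and 8.59 degrees, less where a joint would pass 70% of its speed; a pose out of reach is approached as far as the arm can. A call with a gripper value outside its range is refused whole. "jaw" is the finger opening in cm, from 0 to 8.76, set as the call begins (left out, the last holds). The fingers move at their own pace and stop on an object; the grip force is fixed at half the most. Time passes only in rows, so rows that do not move let the fingers close. It gives the time, the measured TCP pose, the force and the opening at its end, in the units of the state.
- get_obs(): the state, without advancing time (a new reading comes with each control period).
- snapshot(name): name is "side" or "top" or "wrist"; returns (picture, depth): 400x640x3 uint8, red, green, blue; 400x640 float32, m along the optical axis (not along the pixel's ray), 0 where there is no reading.
- calibration(name): a dict with "mtx" (3x3 intrinsics, pixels), "k1" (the pictures are not rectified: a ray, as slopes to the right and down, at radius r is drawn at 1 + k1 r^2 times it, then the intrinsics apply), "T" (4x4, takes a point from camera to world coordinates); the wrist camera has in their place "tool_from_camera" (4x4, takes a point from camera to tool coordinates, whose origin is the TCP and whose axes are the tool frame's). Camera axes: x right, y up, looking along -z (the intrinsics and any distortion apply to the point x, -y, -z); pixel columns grow to the right and rows downward; lengths in m; the calibration is good to about 2 mm. A picture is of the moment at which its call begins: read the wrist's pose just before it. calibration takes no time and is no camera call.
- close_job(): hands the job in, once; it reports no verdict.
The state is a dict: "clock": time; "joint_pos": joint angles; "qvel": joint speeds; "tau": joint torques, N m; "tool_pos": TCP position; "orientation": TCP orientation; "force": force on the tool from outside, world axes, zero at the start; "moment": the same for the moment, N m; "opening": finger opening in m.
Only numpy, scipy, OpenCV 4.12 (cv2) and the standard library are available. Lean on these libraries where they do the work, as an engineer would, in place of code of your own. Each camera call takes 0.05 s, during which the arm holds its last target. There are 200 camera calls.

## Working session

There is one attempt and no reset: what is moved stays moved. The work goes in short steps, Python scripts to look and compute and a tool call to move; the robot and the scene stay as the last step left them, time stands still between calls to the robot, and variables do not carry over. Pictures are saved under pics/ and viewed, about 8 in all and at most 12, crops included, and the job is handed in when it is done.

Besides the shell and the picture viewer there is one more tool, called after "Request:" as a command line: name --argument value ..., lists and objects as JSON in quotes. move_arm: Moves the arm, as the interface text tells. Its arguments: {"type":"object","properties":{"commands":{"type":"array"},"jaw":{"type":"number"}},"required":["commands"]}

```bash
ls; mkdir -p pics; cat > h.py <<'E'
import numpy as np, cv2
from plant import get_obs, snapshot, calibration, close_job, ctrl
from scipy.spatial.transform import Rotation as R
def toolT(o):
    T=np.eye(4);T[:3,:3]=R.from_euler('xyz',o['orientation'],degrees=True).as_matrix();T[:3,3]=o['tool_pos'];return T
def camT(n,o=None):
    c=calibration(n)
    return c, (np.array(c['T']) if 'T' in c else toolT(o)@np.array(c['tool_from_camera']))
def slopes(c,uv):
    k=c['k1'] if np.isscalar(c['k1']) else float(np.ravel(c['k1'])[0])
    uv=np.array(uv,float).reshape(-1,1,2)
    return cv2.undistortPoints(uv,np.array(c['mtx'],float),np.array([k,0,0,0.])).reshape(-1,2)
def ray(n,uv,z,o=None):
    c,T=camT(n,o); s=slopes(c,uv)
    d=np.c_[s[:,0],-s[:,1],-np.ones(len(s))]@T[:3,:3].T; p=T[:3,3]
    return p+d*((z-p[2])/d[:,2])[:,None]
def cloud(n,dep,uv,o=None):
    c,T=camT(n,o); s=slopes(c,uv); uv=np.array(uv,int).reshape(-1,2); z=dep[uv[:,1],uv[:,0]]
    return (np.c_[s[:,0],-s[:,1],-np.ones(len(s))]*z[:,None])@T[:3,:3].T+T[:3,3]
def save(n,im): cv2.imwrite('pics/'+n,im[:,:,::-1])
E
python3 - <<'E'
from h import *
o=get_obs();print(o)
for n in('top','side'):
    im,d=snapshot(n);save(n+'0.png',im);np.savez(n+'0.npz',im=im,d=d)
    c=calibration(n);print(n,np.round(c['T'],3).tolist(),c['mtx'],c['k1'])
print(calibration('wrist'))
E
```

```text
pics
{'clock': 0.0, 'joint_pos': array([-5.66591608e+01,  2.05927366e+01,  6.33288135e-01, -2.17429190e-02,
       -7.01336819e+01, -1.65090598e+01]), 'qvel': array([-0.02006723,  0.01584784, -0.01867882,  0.03690297,  0.08315715,
        0.01918415]), 'tau': array([-6.36197856e-04, -5.82710767e+01,  2.93057996e+01,  6.99732274e+00,
        6.82371654e-03, -1.44211845e-04]), 'tool_pos': array([ 0.19532417, -0.64561512,  0.22559919]), 'orientation': array([  4.13218921,  89.90465229, 110.95656318]), 'force': array([-0.74810199,  0.89708464,  0.52154279]), 'moment': array([0.01394741, 0.00165184, 0.0205118 ]), 'opening': 0.08739446150784622}
top [[-0.003, 0.998, -0.069, 0.494], [-1.0, -0.004, -0.013, -0.015], [-0.014, 0.069, 0.998, 1.119], [0.0, 0.0, 0.0, 1.0]] [[372.75398839   0.         318.3667907 ]
 [  0.         372.75398839 198.2937967 ]
 [  0.           0.           1.        ]] -0.08949769720461435
side [[-0.981, 0.103, -0.164, 0.364], [-0.194, -0.543, 0.817, 1.145], [-0.005, 0.834, 0.552, 0.81], [0.0, 0.0, 0.0, 1.0]] [[407.07765021   0.         319.1810482 ]
 [  0.         407.07765021 195.7827141 ]
 [  0.           0.           1.        ]] 0.02610286573255408
{'mtx': array([[328.41844567,   0.        , 314.84111496],
       [  0.        , 328.41844567, 194.66737275],
       [  0.        ,   0.        ,   1.        ]]), 'k1': -0.04688734342619397, 'tool_from_camera': array([[-2.39764536e-04,  2.85256491e-01, -9.58451186e-01,
        -1.58504167e-01],
       [ 4.64709124e-04,  9.58451142e-01,  2.85256362e-01,
         7.68073470e-02],
       [ 9.99999863e-01, -3.77006652e-04, -3.62363888e-04,
        -2.56832186e-04],
       [ 0.00000000e+00,  0.00000000e+00,  0.00000000e+00,
         1.00000000e+00]])}
```

View pics/top0.png

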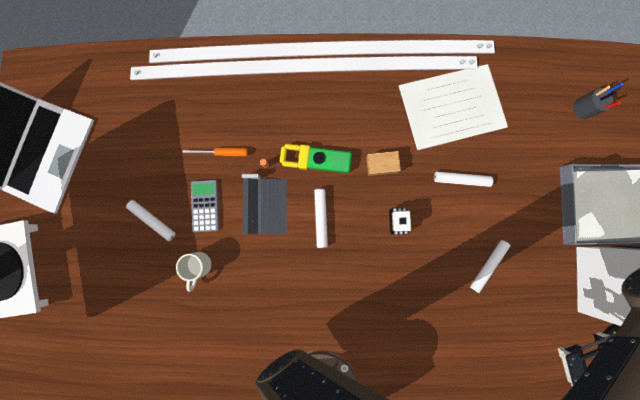

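View pics/side0.png

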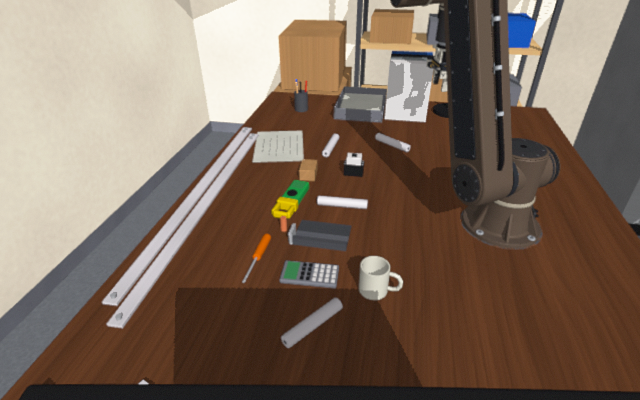

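The top view shows four look-alikes: (321,218), (150,220), (464,179) and (490,266). The one at (321,218) is nearest the base and lies on the ramp side of the V-block at (265,205), about 200 mm from the groove. The stop is at the block's top end in the image, (250,176). I'll measure these and confirm in a crop.

```bash
python3 - <<'E'
from h import *
f=np.load('top0.npz');im,d=f['im'],f['d']
for uv in[(321,218),(150,220),(464,179),(490,266)]:
    p=ray('top',[uv],.016)[0];print(uv,p.round(3),np.hypot(*p[:2]).round(3))
hsv=cv2.cvtColor(im,cv2.COLOR_RGB2HSV)
# bar
m=np.zeros(im.shape[:2],np.uint8);m[180:255,305:340]=((hsv[180:255,305:340,1]<60)&(hsv[180:255,305:340,2]>110))*255
ys,xs=np.nonzero(m);P=cloud('top',d,np.c_[xs,ys]);print('bar z',np.percentile(P[:,2],[5,50,95]).round(4))
r=cv2.minAreaRect(np.c_[xs,ys].astype(np.float32));print(r)
b=cv2.boxPoints(r);W=ray('top',b,.018);print(W.round(4));print('c',W.mean(0).round(4))
# block
m=np.zeros(im.shape[:2],np.uint8);reg=(slice(168,242),slice(236,294));m[reg]=((hsv[reg][...,1]<90)&(hsv[reg][...,2]>35))*255
ys,xs=np.nonzero(m);P=cloud('top',d,np.c_[xs,ys])
for y in (190,205,220):
    s=np.arange(240,292);Q=cloud('top',d,np.c_[s,0*s+y]);print(y,[tuple((q[1:]*1000).round().astype(int)) for q in Q[::2]],Q[:,0].mean().round(3))
s=np.arange(166,240);Q=cloud('top',d,np.c_[0*s+248,s]);print([tuple((q[[0,2]]*1000).round().astype(int)) for q in Q[::2]])
c=im[160:260,230:345];cv2.imwrite('pics/crop.png',cv2.resize(c,None,fx=6,fy=6,interpolation=2)[:,:,::-1])
E
```

```text
(321, 218) [ 0.512 -0.008  0.016] 0.512
(150, 220) [0.507 0.51  0.016] 0.719
(464, 179) [ 0.627 -0.438  0.016] 0.765
(490, 266) [ 0.366 -0.511  0.016] 0.629
bar z [0.0008 0.0286 0.0335]
((320.4754943847656, 217.9358367919922), (58.292755126953125, 11.293678283691406), 87.51044464111328)
[[ 0.5981  0.0137  0.018 ]
 [ 0.5994 -0.0197  0.018 ]
 [ 0.4276 -0.0264  0.018 ]
 [ 0.4263  0.0067  0.018 ]]
c [ 0.5129 -0.0064  0.018 ]
190 [(np.int64(238), np.int64(-3)), (np.int64(231), np.int64(1)), (np.int64(220), np.int64(24)), (np.int64(214), np.int64(24)), (np.int64(207), np.int64(28)), (np.int64(203), np.int64(22)), (np.int64(198), np.int64(14)), (np.int64(194), np.int64(6)), (np.int64(188), np.int64(5)), (np.int64(182), np.int64(4)), (np.int64(175), np.int64(11)), (np.int64(168), np.int64(12)), (np.int64(163), np.int64(8)), (np.int64(157), np.int64(10)), (np.int64(151), np.int64(11)), (np.int64(145), np.int64(9)), (np.int64(140), np.int64(3)), (np.int64(133), np.int64(6)), (np.int64(127), np.int64(4)), (np.int64(121), np.int64(5)), (np.int64(115), np.int64(3)), (np.int64(110), np.int64(0)), 
[... 2171 characters left out ...]
84), np.int64(23)), (np.int64(578), np.int64(22)), (np.int64(572), np.int64(25)), (np.int64(566), np.int64(27)), (np.int64(560), np.int64(22)), (np.int64(554), np.int64(26)), (np.int64(548), np.int64(22)), (np.int64(542), np.int64(24)), (np.int64(536), np.int64(23)), (np.int64(531), np.int64(22)), (np.int64(525), np.int64(23)), (np.int64(519), np.int64(23)), (np.int64(513), np.int64(22)), (np.int64(507), np.int64(25)), (np.int64(501), np.int64(23)), (np.int64(495), np.int64(28)), (np.int64(489), np.int64(22)), (np.int64(483), np.int64(24)), (np.int64(477), np.int64(22)), (np.int64(471), np.int64(21)), (np.int64(465), np.int64(1)), (np.int64(459), np.int64(-4)), (np.int64(453), np.int64(-2))]
```

View pics/crop.png

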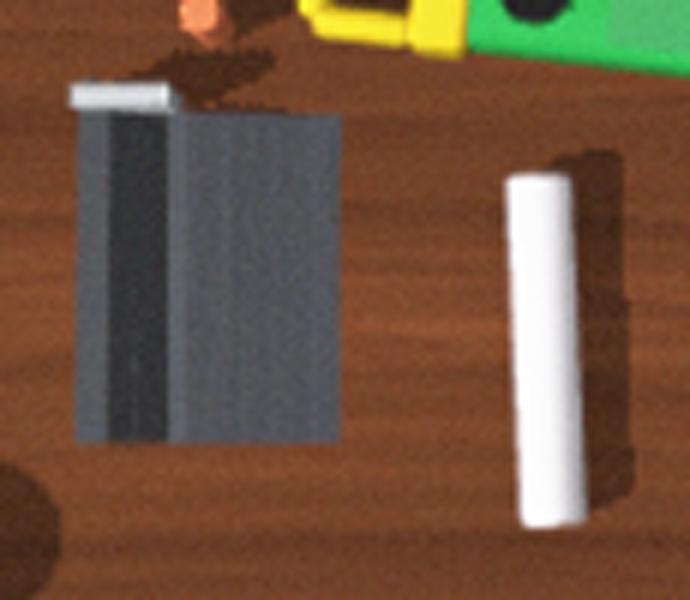

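The crop confirms it: a white-lit bar alone right of the ramp, with the groove as the dark strip at crop x≈108–168 and the stop at (122,97). Next come the tool axes and block yaw.

```bash
python3 - <<'E'
from h import *
f=np.load('top0.npz');im,d=f['im'],f['d']
def px(l):return np.array(l)/6+np.array([230,160])-.4
for n,l,z in(('farflank top',[(108,115),(108,440)],.025),('crest',[(168,115),(168,440)],.014),('rampfoot',[(341,115),(340,440)],0),('back',[(78,112),(76,440)],.025)):
    W=ray('top',px(l),z);e=W[0]-W[1];print(n,W.round(4).tolist(),'yaw',(e[1]/e[0]).round(4))
W=ray('top',px([(72,108),(168,108)]),.044);print('stop front',W.round(4))
# depth column lines: far top edge & crest from depth, several rows
T=toolT(get_obs());print(T.round(3))
yaw=0.0
z=T[:3,2]
for t in(0,np.pi):
    a=np.arctan2(z[1],z[0]);print('jaw angle',a,'down-x spin to 0 (about world -z):',(a-t+np.pi/2)%np.pi-np.pi/2)
E
```

```text
farflank top [[0.6292, 0.2096, 0.025], [0.4688, 0.2081, 0.025]] yaw 0.0093
crest [[0.6303, 0.1816, 0.014], [0.4686, 0.1804, 0.014]] yaw 0.0075
rampfoot [[0.6315, 0.0963, 0.0], [0.4682, 0.0964, 0.0]] yaw -0.0007
back [[0.6308, 0.2246, 0.025], [0.4688, 0.2239, 0.025]] yaw 0.0041
stop front [[0.6304 0.2234 0.044 ]
 [0.6301 0.1763 0.044 ]]
[[-0.001 -0.957 -0.289  0.195]
 [ 0.001 -0.289  0.957 -0.646]
 [-1.     0.     0.002  0.226]
 [ 0.     0.     0.     1.   ]]
jaw angle 1.8644900553969768 down-x spin to 0 (about world -z): -1.2771025981928164
jaw angle 1.8644900553969768 down-x spin to 0 (about world -z): -1.2771025981928164
```

Request:
move_arm --commands '[[[0,0,0,-0.14],[0,0,0,-0.14],[0,0,0,-0.14],[0,0,0,-0.14],[0,0,0,-0.14],[0,0,0,-0.14],[0,0,0,-0.14],[0,0,0,-0.14]]]' --jaw 8.76

```text
clock: 0.9
tool_pos: [0.1953, -0.6458, 0.226]
orientation: [-57.5, 89.9, 113.9]
force: [0.0, 0.5, -0.1]
opening: 0.0874
```

Request:
move_arm --commands '[[[0,0,0,-0.14],[0,0,0,-0.02],[0,0,0,0]]]'

```text
clock: 1.2
tool_pos: [0.1954, -0.6459, 0.2262]
orientation: [-68.0, 90.0, 112.0]
force: [0.8, -0.3, -0.6]
opening: 0.0878
```

Request:
move_arm --commands '[[[0,-3.9,-2.1,0],[0,-3.9,-2.1,0],[0,-3.9,-2.1,0],[0,-3.9,-2.1,0],[0,-3.9,-2.1,0],[0,-3.9,-2.1,0],[0,-3.9,-2.1,0],[0,-3.9,-2.1,0]]]'

```text
clock: 2.0
tool_pos: [0.363, -0.3319, 0.2268]
orientation: [161.3, 90.0, -18.8]
force: [1.6, 0.2, 0.5]
opening: 0.0874
```

Request:
move_arm --commands '[[[0,-3.9,-2.1,0],[0,-3.9,-2.1,0],[0,-3.9,-2.1,0],[0,-3.9,-2.1,0],[0,-3.9,-2.1,0],[0,-3.8,-2.1,0],[2,-3,-2.2,0],[2,0,0,0]]]'

```text
clock: 2.8
tool_pos: [0.5125, -0.0669, 0.1865]
orientation: [-170.1, 89.9, 10.0]
force: [0.0, -0.1, -1.0]
opening: 0.0874
```

Request:
move_arm --commands '[[[0,0,0,0],[0,0,0,0]]]'

```text
clock: 3.0
tool_pos: [0.5094, -0.0704, 0.1867]
orientation: [31.9, 89.9, -148.0]
force: [-1.3, 0.3, 0.0]
opening: 0.0877
```

```bash
python3 - <<'E'
from h import *
o=get_obs();im,d=snapshot('wrist');save('w1.png',im);np.savez('w1.npz',im=im,d=d)
T=toolT(o);print(T.round(3))
P=cloud('wrist',d,[(320,200),(320,100),(200,200),(440,200)],o);print(P.round(3))
hsv=cv2.cvtColor(im,cv2.COLOR_RGB2HSV)
E
```

```text
[[-0.001  0.001 -1.     0.509]
 [-0.001 -1.    -0.001 -0.07 ]
 [-1.     0.001  0.001  0.187]
 [ 0.     0.     0.     1.   ]]
[[ 0.504 -0.039  0.   ]
 [ 0.505 -0.145 -0.   ]
 [ 0.637 -0.039  0.   ]
 [ 0.371 -0.04   0.001]]
```

View pics/w1.png

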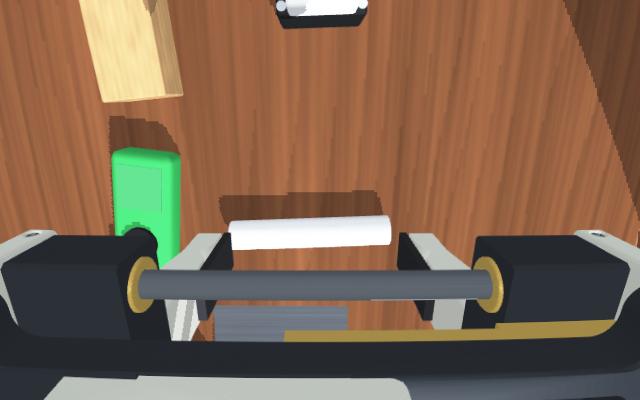

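The wrist view shows the bar at (310,232), far end left at (229,235), near end right at (391,230). The meter and carton are off to the left and the contactor is at (320,10). I'll get the bar's exact pose by ray.

```bash
python3 - <<'E'
from h import *
o=get_obs();f=np.load('w1.npz');im,d=f['im'],f['d']
hsv=cv2.cvtColor(im,cv2.COLOR_RGB2HSV);m=np.zeros(d.shape,bool);r=(slice(208,262),slice(222,396))
m[r]=(hsv[r][...,1]<40)&(hsv[r][...,2]>180)
ys,xs=np.nonzero(m);P=cloud('wrist',d,np.c_[xs,ys],o);P=P[(P[:,2]>.012)&(P[:,2]<.045)]
top=P[P[:,2]>.029];k=np.polyfit(top[:,0],top[:,1],1)
print(len(P),np.percentile(P[:,2],[5,50,98]).round(4),'x',np.percentile(P[:,0],[.5,99.5]).round(4),'yaw',k[0],'y at .513',np.polyval(k,.513), 'y rng',np.percentile(P[:,1],[1,99]))
E
```

```text
4595 [0.0192 0.0304 0.0336] x [0.4328 0.5985] yaw 0.03879825907936672 y at .513 -0.009144388952802538 y rng [-0.02596347  0.00561405]
```

Request:
move_arm --commands '[[[3,0,-0.4,0],[3.5,0,0,0],[3.5,0,0,0],[3.5,0,0,0],[2.6,0,0,0],[1.5,0,0,0],[0,0,0,0],[0,0,0,0]]]'

```text
clock: 3.85
tool_pos: [0.5145, -0.0706, 0.0117]
orientation: [178.2, 89.9, -1.7]
force: [-0.2, -1.2, 0.5]
opening: 0.0875
```

Request:
move_arm --commands '[[[0,-0.5,0,0],[0,-0.5,0,0],[0,-0.5,0,0],[0,-0.5,0,0],[0,-0.5,0,0],[0,-0.5,0,0],[0,-0.5,0,0],[0,-0.5,0,0]]]'

```text
clock: 4.65
tool_pos: [0.5135, -0.0297, 0.0105]
orientation: [17.5, 90.0, -162.3]
force: [0.2, -0.5, 0.3]
opening: 0.0876
```

Request:
move_arm --commands '[[[0,-0.5,0,0],[0,-0.5,0,0],[0,-0.5,0,0],[0,-0.5,0,0],[0,-0.5,0,0],[0,-0.5,0,0],[0,-0.5,0,0],[0,-0.5,0,0]]]'

```text
clock: 5.45
tool_pos: [0.5135, 0.0103, 0.0106]
orientation: [-107.8, 90.0, 72.3]
force: [0.4, -0.1, 0.5]
opening: 0.0875
```

```bash
cat >> h.py <<'E'
def bar(y0,y1,x0=.36,x1=.66,zt=.027,n='wrist'):
    o=get_obs();im,d=snapshot(n);hsv=cv2.cvtColor(im,cv2.COLOR_RGB2HSV)
    ys,xs=np.nonzero((hsv[...,1]<45)&(hsv[...,2]>150)&(d>0));P=cloud(n,d,np.c_[xs,ys],o)
    P=P[(P[:,0]>x0)&(P[:,0]<x1)&(P[:,1]>y0)&(P[:,1]<y1)&(P[:,2]>zt-.015)&(P[:,2]<zt+.03)]
    t=P[P[:,2]>zt];print('tcp',o['tool_pos'].round(4),len(P),len(t))
    if len(t)>20:
        k=np.polyfit(t[:,0],t[:,1],1);print('yaw',k[0].round(4),'y@.514',np.polyval(k,.514).round(4),'x',np.percentile(P[:,0],[1,99]).round(4),'y',np.percentile(P[:,1],[1,99]).round(4),'ztop',np.percentile(P[:,2],[50,95]).round(4))
    return im,d
E
python3 - <<'E'
from h import *
a=bar(-.06,.09);b=bar(-.06,.09,n='top');c=bar(-.06,.09,n='side')
save('m1.png',np.hstack([a[0],b[0]])[::2,::2]);save('s1.png',c[0])
E
```

```text
tcp [0.5135 0.0103 0.0106] 9092 8559
yaw 0.0246 y@.514 0.0298 x [0.4543 0.5736] y [-0.0015  0.0491] ztop [0.0315 0.0475]
tcp [0.5136 0.0108 0.0106] 0 0
tcp [0.5136 0.0105 0.0106] 502 287
yaw 0.0301 y@.514 0.044 x [0.4288 0.5948] y [0.0171 0.0634] ztop [0.0287 0.045 ]
```

View pics/m1.png

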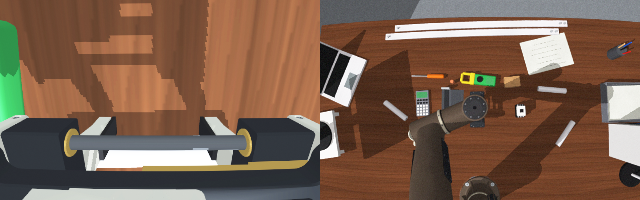

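Request:
move_arm --commands '[[[0,-0.5,0,0],[0,-0.5,0,0],[0,-0.5,0,0],[0,-0.5,0,0],[0,-0.5,0,0],[0,-0.5,0,0],[0,-0.5,0,0],[0,-0.5,0,0]]]'

```text
clock: 6.4
tool_pos: [0.5134, 0.0503, 0.0106]
orientation: [-161.5, 90.0, 18.7]
force: [0.1, 0.4, 0.1]
opening: 0.0873
```

Request:
move_arm --commands '[[[-0.05,-0.5,0,0],[-0.05,-0.5,0,0],[-0.05,-0.5,0,0],[-0.05,-0.5,0,0],[-0.05,-0.5,0,0],[-0.05,-0.5,0,0],[-0.05,-0.5,0,0],[-0.05,-0.5,0,0]]]'

```text
clock: 7.2
tool_pos: [0.5132, 0.0902, 0.0146]
orientation: [1.2, 90.0, -178.6]
force: [0.4, -2.7, 1.0]
opening: 0.0877
```

```bash
python3 - <<'E'
from h import *
a=bar(.08,.16);c=bar(.08,.17,n='side')
save('m2.png',np.vstack([a[0][200:380,120:520],cv2.resize(c[0][140:320,220:420],(400,360))]))
E
```

```text
tcp [0.5132 0.0902 0.0146] 6679 6667
yaw -0.0007 y@.514 0.1158 x [0.4575 0.569 ] y [0.0808 0.1283] ztop [0.0356 0.037 ]
tcp [0.5135 0.091  0.0147] 576 407
yaw -0.0056 y@.514 0.1229 x [0.4278 0.594 ] y [0.0983 0.1382] ztop [0.0325 0.0448]
```

View pics/m2.png

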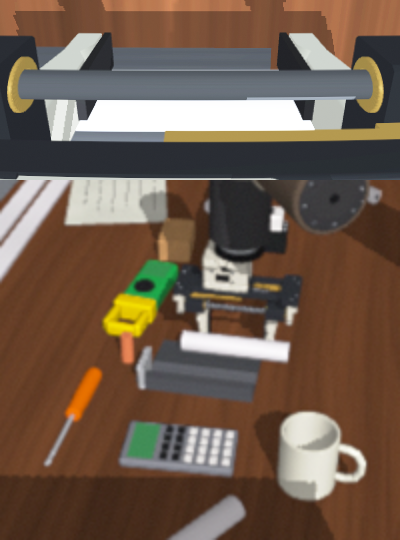

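The bar is on the ramp, parallel to the groove (yaw ≈ 0), at y≈0.117 with x from 0.428 to 0.595. I keep pushing.

Request:
move_arm --commands '[[[-0.06,-0.5,0,0],[-0.06,-0.5,0,0],[-0.06,-0.5,0,0],[-0.06,-0.5,0,0],[-0.06,-0.5,0,0],[-0.06,-0.5,0,0],[-0.06,-0.5,0,0],[-0.06,-0.5,0,0]]]'

```text
clock: 8.1
tool_pos: [0.5131, 0.1303, 0.0194]
orientation: [42.0, 90.0, -137.9]
force: [-0.0, -2.7, 1.1]
opening: 0.0876
```

Request:
move_arm --commands '[[[-0.1,-0.4,0,0],[-0.1,-0.3,0,0],[-0.1,-0.3,0,0],[0,-0.3,0,0],[0,-0.3,0,0]]]'

```text
clock: 8.6
tool_pos: [0.5133, 0.1465, 0.0224]
orientation: [-126.8, 90.0, 53.4]
force: [0.0, -0.5, -0.3]
opening: 0.0877
```

```bash
python3 - <<'E'
from h import *
a=bar(.14,.21);c=bar(.14,.23,n='side')
E
```

```text
tcp [0.5133 0.1465 0.0224] 6877 6839
yaw 0.0253 y@.514 0.1722 x [0.4588 0.5711] y [0.1643 0.1866] ztop [0.0449 0.0463]
tcp [0.5134 0.1469 0.0224] 660 574
yaw 0.0635 y@.514 0.1873 x [0.4277 0.6414] y [0.1553 0.2253] ztop [0.0397 0.0471]
```

Request:
move_arm --commands '[[[0,-0.3,0,0],[0,-0.2,0,0],[0,0,0,0],[0,0,0,0]]]'

```text
clock: 9.1
tool_pos: [0.5131, 0.151, 0.0223]
orientation: [-92.0, 90.0, 88.2]
force: [0.1, 0.6, 0.5]
opening: 0.0877
```

```bash
python3 - <<'E'
from h import *
a=bar(.15,.22);c=bar(.15,.23,x1=.62,n='side')
save('m3.png',np.vstack([a[0][200:380,120:520],cv2.resize(c[0][140:320,220:420],(400,360))]))
E
```

```text
tcp [0.5131 0.151  0.0223] 6954 6898
yaw 0.0269 y@.514 0.1815 x [0.4563 0.5733] y [0.1735 0.1969] ztop [0.0388 0.0403]
tcp [0.513  0.1509 0.0223] 615 488
yaw 0.0084 y@.514 0.1896 x [0.4276 0.5953] y [0.159  0.2077] ztop [0.0351 0.0438]
```

View pics/m3.png

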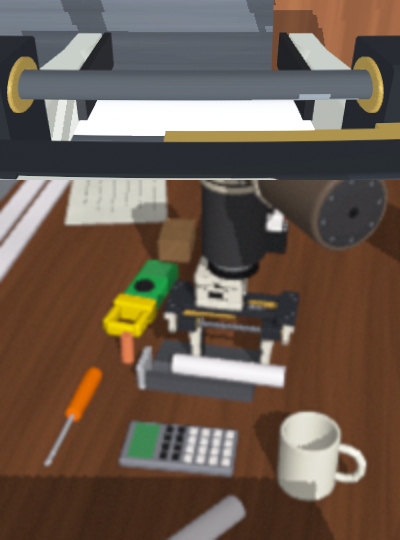

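The bar has dropped in: its top is at 39.5 mm, as expected when seated, with x from 0.428 to 0.595. I back off, rise, close the jaws and go behind its near end.

Request:
move_arm --commands '[[[0,1,0,0],[-2,1,0,0],[-4,0,0,0],[-3,0,1,0],[0,0,3,0],[0,0,3,0],[0,-2,3,0],[0,-3.4,2.3,0]]]' --jaw 8.76

```text
clock: 10.0
tool_pos: [0.3882, 0.1827, 0.1124]
orientation: [-19.0, 90.0, 161.0]
force: [0.6, 0.9, 0.0]
opening: 0.0879
```

Request:
move_arm --commands '[[[0,0,0,0],[0,0,0,0],[0,0,0,0],[0,0,0,0],[0,0,0,0],[0,0,0,0],[0,0,0,0],[0,0,0,0]]]' --jaw 0

```text
clock: 10.8
tool_pos: [0.39, 0.1843, 0.1123]
orientation: [43.9, 90.0, -136.0]
force: [-0.2, 0.1, -0.3]
opening: 0.0293
```

```bash
python3 - <<'E'
from h import *
o=get_obs();print(o['opening'],o['orientation'])
a=bar(.14,.23,x1=.625,zt=.033);c=bar(.14,.23,x1=.62,n='side');b=bar(.14,.23,x1=.625,zt=.033,n='top')
save('m4.png',np.vstack([a[0],c[0]])[::1,::1][:, :])
cv2.imwrite('pics/m4.png',cv2.resize(np.vstack([a[0],c[0]]),(480,600))[:,:,::-1])
E
```

```text
0.02930110056014262 [  43.86150741   89.98859055 -135.99270432]
tcp [0.39   0.1843 0.1123] 10545 7062
yaw -0.0023 y@.514 0.1825 x [0.4281 0.6034] y [0.1683 0.2225] ztop [0.0364 0.0402]
tcp [0.39   0.1844 0.1123] 570 441
yaw 0.0005 y@.514 0.1935 x [0.4274 0.5956] y [0.1781 0.2114] ztop [0.0346 0.0419]
tcp [0.39   0.1845 0.1123] 465 371
yaw 0.0264 y@.514 0.1828 x [0.4281 0.5918] y [0.1702 0.2014] ztop [0.0362 0.0406]
```

View pics/m4.png

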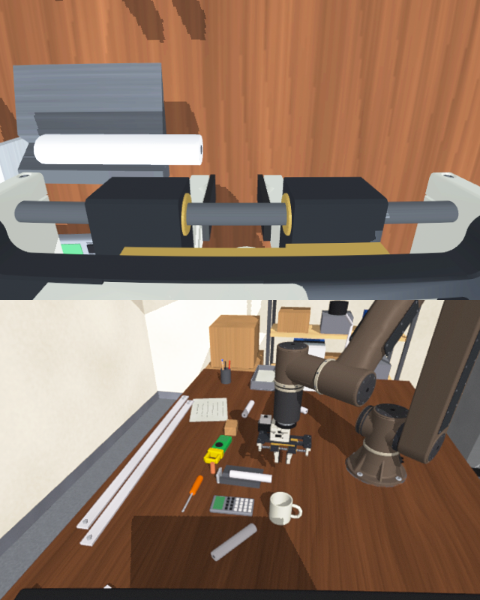

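The bar is seated in the groove with its near end at x≈0.428, clear of the stop, and the fingers are still closing. I wait for them to close, then go down.

Request:
move_arm --commands '[[[0,0,0,0],[0,0,0,0],[0,0,0,0],[0,0,0,0],[0,0,0,0],[3,0,0,0],[3,0,0,0],[2.5,0,0,0]]]'

```text
clock: 11.75
tool_pos: [0.3898, 0.1845, 0.0264]
orientation: [-116.1, 90.0, 64.1]
force: [-0.6, -0.8, -0.1]
opening: -0.0002
```

Request:
move_arm --commands '[[[1.2,0,0,0],[0,0,0,0],[0,0,0,0]]]'

```text
clock: 12.05
tool_pos: [0.3901, 0.1846, 0.0156]
orientation: [71.4, 90.0, -108.4]
force: [-1.3, 0.2, 0.3]
opening: 0.0005
```

Request:
move_arm --commands '[[[0,0,-0.4,0],[0,0,-0.4,0],[0,0,-0.4,0],[0,0,-0.4,0],[0,0,-0.4,0],[0,0,-0.4,0],[0,0,0,0]]]'

```text
clock: 12.75
tool_pos: [0.4142, 0.1844, 0.0153]
orientation: [49.3, 90.0, -130.5]
force: [-1.3, -0.3, -0.7]
opening: 0.0007
```

```bash
python3 - <<'E'
from h import *
print(get_obs()['force'])
c=bar(.14,.23,x1=.62,n='side');b=bar(.14,.23,x1=.625,zt=.033,n='top');bar(.15,.22,x1=.625,zt=.033)
E
```

```text
[-1.34497005 -0.25047358 -0.68176481]
tcp [0.4142 0.1844 0.0153] 637 495
yaw -0.0107 y@.514 0.1937 x [0.3983 0.5987] y [0.18   0.2083] ztop [0.0351 0.0452]
tcp [0.4141 0.1845 0.0153] 309 251
yaw -0.0006 y@.514 0.1843 x [0.5096 0.5974] y [0.1704 0.1979] ztop [0.0366 0.0408]
tcp [0.4141 0.1846 0.0153] 9254 3791
yaw 0.0043 y@.514 0.1765 x [0.4089 0.5695] y [0.1682 0.2194] ztop [0.0304 0.0395]
```

Request:
move_arm --commands '[[[0,0,-0.4,0],[0,0,-0.4,0],[0,0,-0.4,0],[0,0,-0.4,0],[0,0,-0.4,0],[0,0,-0.3,0],[0,0,-0.2,0],[0,0,0,0]]]'

```text
clock: 13.7
tool_pos: [0.4394, 0.1847, 0.0153]
orientation: [-160.2, 90.0, 19.9]
force: [-0.7, -0.0, 0.6]
opening: 0.0003
```

Request:
move_arm --commands '[[[0,0,-0.1,0],[0,0,-0.1,0],[0,0,-0.1,0],[0,0,0,0]]]'

```text
clock: 14.1
tool_pos: [0.442, 0.1847, 0.0154]
orientation: [-171.3, 90.0, 8.9]
force: [-1.9, 0.3, 0.2]
opening: 0.0005
```

```bash
python3 - <<'E'
from h import *
print(get_obs()['force'])
c=bar(.14,.23,x1=.66,n='side');b=bar(.14,.23,x1=.66,zt=.033,n='top')
cv2.imwrite('pics/m5.png',cv2.resize(np.hstack([c[0][200:260,270:370],b[0][160:220,220:320]]),(800,240),interpolation=2)[:,:,::-1])
E
```

```text
[-1.86347051  0.26807207  0.17467962]
tcp [0.442  0.1847 0.0154] 655 518
yaw 0.0266 y@.514 0.1947 x [0.4256 0.6412] y [0.1811 0.2258] ztop [0.0354 0.0463]
tcp [0.4421 0.1847 0.0154] 353 306
yaw 0.1549 y@.514 0.1753 x [0.5416 0.641 ] y [0.1703 0.221 ] ztop [0.0374 0.0444]
```

View pics/m5.png

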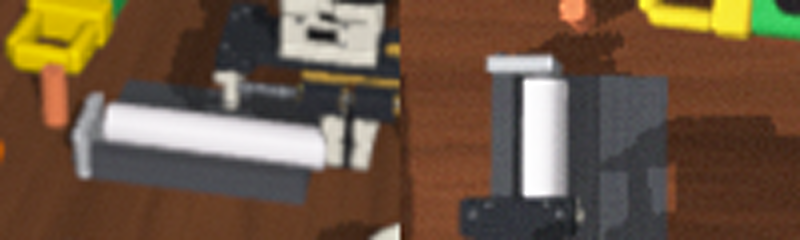

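There is still a small gap to the stop, so I continue in 1 mm steps and watch the force.

Request:
move_arm --commands '[[[0,0,-0.1,0],[0,0,-0.1,0],[0,0,0,0]]]'

```text
clock: 14.5
tool_pos: [0.4441, 0.1847, 0.0154]
orientation: [131.1, 90.0, -48.7]
force: [-1.4, -0.3, -0.6]
opening: 0.0002
```

Request:
move_arm --commands '[[[0,0,-0.1,0],[0,0,0,0]]]'

```text
clock: 14.7
tool_pos: [0.4451, 0.1847, 0.0154]
orientation: [-175.1, 90.0, 5.1]
force: [-2.1, -0.8, -0.1]
opening: 0.0003
```

Request:
move_arm --commands '[[[0,0,-0.1,0],[0,0,0,0]]]'

```text
clock: 14.9
tool_pos: [0.4461, 0.1847, 0.0154]
orientation: [-169.3, 90.0, 10.9]
force: [-1.8, 0.1, -0.2]
opening: 0.0006
```

```bash
cat > gap.py <<'E'
from h import *
im,d=snapshot('top')
# brightness along groove axis, pixels at world points of height .0396 (bar top) 
c,T=camT('top');xs=np.arange(.600,.650,.001);Ti=np.linalg.inv(T)
def proj(p):
    q=p@Ti[:3,:3].T+Ti[:3,3];s=np.c_[q[:,0]/-q[:,2],-q[:,1]/-q[:,2]];s*=1+float(np.ravel(c['k1'])[0])*(s**2).sum(1,keepdims=True)
    return s*c['mtx'][0,0]+np.array(c['mtx'])[:2,2]
g=cv2.cvtColor(im,cv2.COLOR_RGB2GRAY).astype(np.float32)
prof=0
for y in np.arange(.178,.192,.002):
    uv=proj(np.c_[xs,0*xs+y,0*xs+.0396]).astype(np.float32);prof=prof+cv2.remap(g,uv[:,:1],uv[:,1:],cv2.INTER_LINEAR)[:,0]/7
print([(round(x,3),int(v)) for x,v in zip(xs,prof)][::2])
im,d=snapshot('side')
cv2.imwrite('pics/m6.png',cv2.resize(im[205:255,275:355],(800,500),interpolation=2)[:,:,::-1])
E
python3 gap.py
```

```text
[(np.float64(0.6), 280), (np.float64(0.602), 280), (np.float64(0.604), 280), (np.float64(0.606), 279), (np.float64(0.608), 279), (np.float64(0.61), 279), (np.float64(0.612), 279), (np.float64(0.614), 279), (np.float64(0.616), 279), (np.float64(0.618), 279), (np.float64(0.62), 279), (np.float64(0.622), 279), (np.float64(0.624), 279), (np.float64(0.626), 279), (np.float64(0.628), 260), (np.float64(0.63), 236), (np.float64(0.632), 218), (np.float64(0.634), 229), (np.float64(0.636), 243), (np.float64(0.638), 248), (np.float64(0.64), 226), (np.float64(0.642), 183), (np.float64(0.644), 110), (np.float64(0.646), 76), (np.float64(0.648), 62), (np.float64(0.65), 68)]
```

View pics/m6.png

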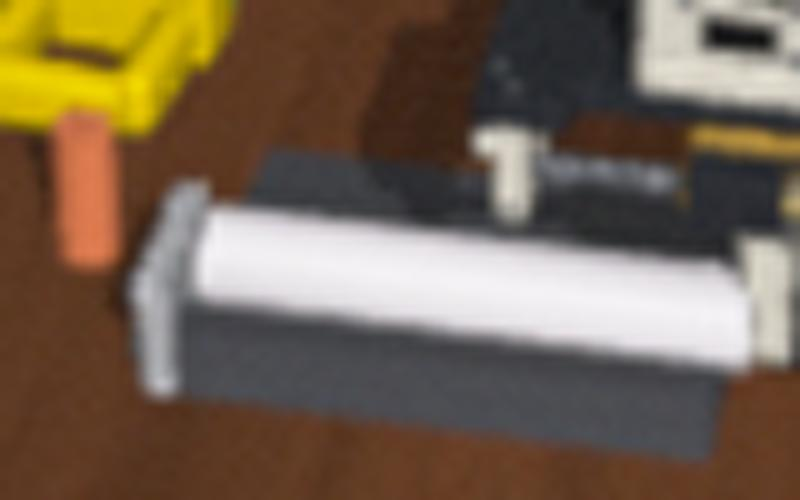

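Request:
move_arm --commands '[[[0,0,-0.1,0],[0,0,0,0]]]'

```text
clock: 15.2
tool_pos: [0.447, 0.1847, 0.0153]
orientation: [65.1, 90.0, -114.7]
force: [-1.6, -0.1, 0.1]
opening: 0.0005
```

Request:
move_arm --commands '[[[0,0,-0.1,0],[0,0,0,0]]]'

```text
clock: 15.4
tool_pos: [0.4477, 0.1846, 0.0153]
orientation: [16.6, 90.0, -163.2]
force: [-3.1, -0.1, 1.3]
opening: 0.0002
```

Request:
move_arm --commands '[[[0,0,-0.1,0],[0,0,0,0],[0,0,0,0]]]'

```text
clock: 15.7
tool_pos: [0.4479, 0.1845, 0.0153]
orientation: [15.8, 89.9, -164.0]
force: [-9.5, 2.7, 4.0]
opening: 0.0004
```

```bash
python3 gap.py; python3 -c "
from h import *
print(get_obs()['force'],get_obs()['tool_pos'])"
```

```text
[(np.float64(0.6), 279), (np.float64(0.602), 279), (np.float64(0.604), 279), (np.float64(0.606), 279), (np.float64(0.608), 279), (np.float64(0.61), 279), (np.float64(0.612), 279), (np.float64(0.614), 279), (np.float64(0.616), 279), (np.float64(0.618), 279), (np.float64(0.62), 279), (np.float64(0.622), 279), (np.float64(0.624), 279), (np.float64(0.626), 280), (np.float64(0.628), 281), (np.float64(0.63), 273), (np.float64(0.632), 241), (np.float64(0.634), 238), (np.float64(0.636), 243), (np.float64(0.638), 247), (np.float64(0.64), 226), (np.float64(0.642), 183), (np.float64(0.644), 110), (np.float64(0.646), 77), (np.float64(0.648), 63), (np.float64(0.65), 69)]
[-9.49965946  2.90577227  3.47341707] [0.44789181 0.18451337 0.01523143]
```

The force rose to 9.5 N with no further travel, and the dark gap at the stop has closed. I back off and leave.

Request:
move_arm --commands '[[[0,0,0.2,0],[0,0,0.8,0],[0,0,2,0],[0,0,1,0],[-3,0,0,0],[-4,0,0,0],[-4,0,0,0],[-3,0,0,0]]]'

```text
clock: 16.6
tool_pos: [0.4094, 0.1851, 0.1582]
orientation: [-142.1, 89.8, 38.1]
force: [-0.2, 1.4, -1.0]
opening: 0.0003
```

Request:
move_arm --commands '[[[0,4,0,0],[0,4,0,0],[0,4,0,0],[0,4,0,0],[0,2,0,0],[0,0,0,0],[0,0,0,0],[0,0,0,0]]]'

```text
clock: 17.4
tool_pos: [0.4097, 0.0052, 0.1555]
orientation: [-160.9, 90.0, 19.3]
force: [-0.1, 1.1, -0.4]
opening: 0.0005
```

```bash
python3 gap.py; python3 - <<'E'
from h import *
print(get_obs()['force'])
b=bar(.14,.23,x1=.6,zt=.033,n='top');c=bar(.14,.23,x1=.6,n='side')
cv2.imwrite('pics/fin.png',np.vstack([b[0][130:310],c[0][120:340]])[:,:,::-1])
E
```

```text
[(np.float64(0.6), 279), (np.float64(0.602), 279), (np.float64(0.604), 279), (np.float64(0.606), 279), (np.float64(0.608), 279), (np.float64(0.61), 279), (np.float64(0.612), 279), (np.float64(0.614), 278), (np.float64(0.616), 279), (np.float64(0.618), 279), (np.float64(0.62), 279), (np.float64(0.622), 279), (np.float64(0.624), 279), (np.float64(0.626), 279), (np.float64(0.628), 280), (np.float64(0.63), 272), (np.float64(0.632), 241), (np.float64(0.634), 239), (np.float64(0.636), 243), (np.float64(0.638), 247), (np.float64(0.64), 225), (np.float64(0.642), 182), (np.float64(0.644), 110), (np.float64(0.646), 77), (np.float64(0.648), 63), (np.float64(0.65), 69)]
[-0.42863535  0.48893142 -0.75586006]
tcp [0.4097 0.0053 0.1554] 483 381
yaw 0.0064 y@.514 0.1839 x [0.4631 0.5973] y [0.1704 0.2021] ztop [0.0364 0.0409]
tcp [0.4096 0.0053 0.1553] 424 331
yaw -0.0064 y@.514 0.1935 x [0.464  0.5984] y [0.1801 0.2067] ztop [0.0349 0.0418]
```

View pics/fin.png

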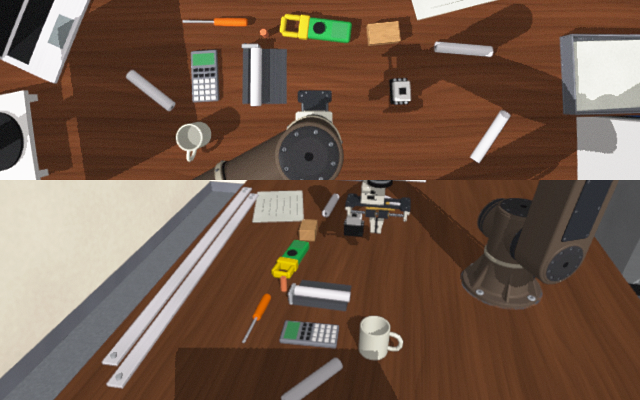

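The bar is in the groove against the stop: in the top view it is at (255,75) of the picture, its far end touching the stop at (250,46). Its near end is at x≈0.4635, about 5 mm beyond the block's end. The other things look unmoved and the arm is clear.

```bash
python3 -c "
from h import *
print(close_job())"
```

```text
the job is handed in; nothing more can be done
None
```

I rolled the bar up the ramp with both open fingers until it dropped into the groove. Then I pushed its near end with the closed fingers until its far end reached the stop. I backed off and handed the job in at about 17.6 s; no verdict was reported.

**Last checks that agreed:**
- **Against the stop:** the push force rose to 9.5 N with no further travel. The gap to the stop had closed in the top view and stayed closed after I backed off.
- **In the groove:** the bar's top is at about 40 mm, as expected when seated. Its yaw reads within ±0.007 rad.
- **Near end:** it is at x≈0.4635, which is the expected overhang of about 5 mm.
- **Clear of everything:** the arm shows no contact force. The other things on the desk look unmoved in the pictures; I did not measure their positions.

**Checks that disagreed:**
- **Across the groove:** the side camera placed the bar about 9 mm further in y than the top camera (0.193 against 0.184 m). It sees mostly the bar's lit flank, so I trusted the top view, which matches the groove at about 0.185 m.
- **Yaw along the way:** single readings differed by up to about 0.03 rad while the bar was seated but before the final push. One was off by 0.15 rad because the points of the stop got into the fit.

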